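# Hold the spring gate down and push the cartridge caddy through the transfer chute

## Task

Pass the red caddy of grey cartridges through the gate of the transfer chute: press the gate's yellow bar down with one fingertip so that the stop blade sinks out of the way, and, keeping it held, push the caddy along the chute from behind with the other finger until it is home against the end stop; then let go so that the gate springs up behind it. Never let the gate come up while the caddy is over it. Only press and push: do not lift the caddy or its cartridges, and leave the other loose things on the bench where they are.

Things in the scene. Friction and masses are not known exactly. Their poses are not given: they have to be found in the camera images.
- chute: Steel U-chute fixed on the bench. Origin: on the bench under the gate blade, on the centre line. y points along the chute the way the caddy must travel, x across it away from the press bar, z up. In this frame (mm): floor top z 60; inner wall faces x -27 and 27, wall tops z 78, flanges out to x -35 and 35; open entry end y -180; grey box at x 50 to 116, y 37 to 109, top z 95. Nothing is higher.
- end_stop (a point): Middle of the end stop's black face, at floor height: x 0, y 104, z 60 mm in the chute's frame. The stop is 60 mm wide, its top 23 mm above the floor.
- blade_top (a point): Middle of the top edge of the yellow stop blade, moving with the gate. Shut, the blade stands across the chute at y -2 to 2, x -24 to 20 mm (chute's frame), 14 mm above the floor.
- gate (a joint): The gate: a rocker carrying both the blade and the yellow press bar, on a shaft along the chute at x -100, z 50 mm (chute's frame). 0 rad = shut, blade up; grows as the bar is pressed down; from 0.20 rad the blade is wholly below the floor and the caddy can pass; 0.32 is its stop. A spring shuts it: about 2 N on the bar starts it, 5 N holds it at 0.26 rad.
- press_bar (a point): Top centre of the gate's flat yellow bar, moving with it. 32 mm wide, 185 mm long, from y -150 to 35 mm in the chute's frame; a fingertip can slide along it. Shut: x -59, z 84 mm, sloping up towards the chute. At 0.26 rad: level, z 72 mm, x -68 to -36 mm: 12 mm above the chute floor, so two tips of a hand can be level, one on the bar, one in the chute behind the caddy.
- caddy: Loose red caddy in the chute before the gate (130 g empty): 46 mm wide, 84 mm long along its y axis, 26 mm high, three open pockets. Origin: centre of its underside; its y points along the chute's. 4 mm of play each side. At home against the end stop its origin is at y 62 mm and its rear face at y 20 mm in the chute's frame.
- cartridge0: matte grey cartridge standing loose in the rear pocket of the caddy: 22 mm across, 40 mm tall, its underside (its origin) 4 mm above the caddy's
- cartridge1: matte grey cartridge standing loose in the middle pocket of the caddy: 22 mm across, 40 mm tall, its underside (its origin) 4 mm above the caddy's
- cartridge2: matte grey cartridge standing loose in the front pocket of the caddy: 22 mm across, 40 mm tall, its underside (its origin) 4 mm above the caddy's
- battery: white scooter battery, 85 x 125 x 98 mm with a black strap handle, standing near the entry end of the chute. Origin: centre of its underside. To be left alone.
- brush: steel terminal brush with a wooden grip, 165 mm long, lying beside the chute. Origin: centre of its underside. To be left alone.
- meter: dark grey hand-held meter, 76 x 150 x 34 mm, lying beyond the chute's closed end. Origin: centre of its underside. To be left alone.
- cell_a: black round cell with a copper band, 33 mm across, 61 mm tall, standing. Origin: centre of its underside. To be left alone.
- cell_b: black round cell with a green band, 33 mm across, 61 mm tall, standing. Origin: centre of its underside. To be left alone.
- tape: roll of blue tape lying flat, 72 mm across, 19 mm high. Origin: centre of its underside. To be left alone.
- block_cell: small block cell with an orange band, 17 x 26 x 48 mm, standing. Origin: centre of its underside. To be left alone.

How it is judged:
By the outcome, as a careful person would: the job done as asked, in the order asked, and still so for the second after the job is handed in, with the robot touching nothing.
It also fails if it takes over 38 s, if anything falls off the work surface, if the arm or the gripper's body presses on something with over 40 N, if the wrist force passes 120 N, or if a joint passes its speed limit or range.

## Robot

A 7-joint arm with a two-finger parallel gripper is mounted at the origin on the work surface. World frame = base frame: x ahead of the robot, y to its left, z up, the work surface at z = 0. Lengths are in m, angles in degrees, forces in N, time in s.
With the tool pointing down it reaches from about 0.4 to 0.925 m from the base axis. Payload 5.6 kg.
Tool frame: the origin (TCP) lies between the finger pads; the fingertips stand 17 mm ahead of it and the grasp point (between the pads) lies 2 mm behind it (nose_length is the distance from the TCP to the fingertips, in m); x points along the fingers, y is the direction in which the jaws open and shut, and the axes are right-handed (so a half turn about x gives the same grasp; the last joint's range is limited). The gripper opens to 85 mm and grips with 20 to 120 N. Pads are 22 mm wide; open, the fingers measure 114 mm over their backs; the gripper's body (76 mm by 85 mm) begins 54 mm behind the grasp point. The pads swing forward as they close: fully open they stand 13 mm farther back than shut.
Start: joints at [-69.041, 26.786, -0.665, 91.828, 0.344, 61.387, -3.226], TCP at [0.258, 0.596, 0.248] pointing down, gripper open.
Joint ranges: [-144.91, 144.91], [-17.63, 115.5], [-89.93, 88.59], [15.96, 139.68], [-74.01, 254.01], [8.47, 105.57], [-167.45, 167.45]. Speed limits (degrees/s): [147.25, 147.25, 180, 180, 180, 180, 180].

## Interface

Orientations are given as [roll, pitch, yaw] about the fixed x, y, z axes, in that order (R = Rz(yaw) Ry(pitch) Rx(roll)).
In Python, from rig import * gives the robot as it stands.
- The arm moves only by the tool move_arm, never from a script. Its argument "increments" is a list of rows, each a list of 7 numbers: the shift along the tool's x, y, z in m, then the turn, a rotation vector about the tool's x, y, z in degrees, then the opening, from 0 (shut) to 1 (fully open). A call has exactly 8 rows; each row is the pose to reach, as a shift and turn from the pose commanded when the call began, along the tool's axes at that moment; what a row does not reach only later rows make up. A row lasts 1/8 s, in which the tool goes at most 62.5 mm and 10.7 degrees, less where a joint would pass 70% of its speed; a pose out of reach is approached as far as the arm can. A call with a gripper value outside its range is refused whole. The fingers move at their own pace and stop on an object; the grip force is fixed at half the most. Time passes only in rows, so rows that repeat a pose let the fingers close, or fill a call up. It gives the time, the measured TCP pose, the force and the opening at its end, in the units of the state.
- observe(): the state, without advancing time (a new reading comes with each control period).
- camera(name): name is "scene" or "top"; returns a dict with "pixels" (480x640x3 uint8, blue, green, red), "mtx" (3x3 intrinsics, pixels), "T" (4x4, takes a point from camera to world coordinates). Camera axes: x right, y down, z forward; pixel columns grow to the right and rows downward; lengths in m; the calibration is good to about 2 mm. A picture is of the moment at which its call begins. There is no depth.
- hand_in(): hands the job in, once; it reports no verdict.
Trained networks look in a picture, given as the dict that the camera call returned (one of the last four; its "shot" number tells which), for a name from the list of things; names that differ only in an ending like _2 or _b are one class to them, and where a whole thing is asked for, a point or a joint stands for the part that bears it (a point fixed in the world has none). Each returns a list of dicts, best first, with "conf" (0 to 1); they miss things now and then, are a little off and sometimes report something else, mostly with a low value. They report only what shows in the picture. A call takes as long as a camera call.
- silhouettes(picture, label): "pixels" (480x640 bool, what is visible of it) and "uv" ([column, row] in pixels, amid what is visible of it).
- mark_of(picture, label): "uv" ([column, row] in pixels: a listed point, or the origin of a listed thing).
The state is a dict: "time": time; "qpos": joint angles; "qvel": joint speeds; "joint_efforts": joint torques, N m; "tcp_pos": TCP position; "tcp_rot": TCP orientation; "force": force on the tool from outside, world axes, zero at the start; "moment": the same for the moment, N m; "opening": finger opening in m.
Only numpy, scipy, OpenCV 4.12 (cv2) and the standard library are available. Lean on these libraries where they do the work, as an engineer would, in place of code of your own. Each camera call takes 0.05 s, during which the arm holds its last target.

## Working session

There is one attempt and no reset: what is moved stays moved. The work goes in short steps, Python scripts to look and compute and a tool call to move; the robot and the scene stay as the last step left them, time stands still between calls to the robot, and variables do not carry over. Pictures are saved under pics/ and viewed, and the job is handed in when it is done.

Besides the shell and the picture viewer there is one more tool, called after "Request:" as a command line: name --pt "numbers of a row" for each row, then --argument value for the rest. move_arm: Moves the arm, as the interface text tells. Its arguments: {"type":"object","properties":{"increments":{"type":"array","items":{"type":"array","items":{"type":"number"}}}},"required":["increments"]}

```bash
ls; mkdir -p pics
python3 - <<'E'
from rig import *
import cv2
print(observe())
for n in ("scene","top"):
    p=camera(n); cv2.imwrite(f"pics/{n}0.png",p["pixels"]); print(n,p["mtx"].tolist(),p["T"].round(4).tolist())
    for l in ["chute","end_stop","blade_top","press_bar","caddy","cartridge0","battery","brush","meter","cell_a","cell_b","tape","block_cell"]:
        try: print(l,[(round(d["conf"],2),[round(float(v),1) for v in d["uv"]]) for d in mark_of(p,l)])
        except Exception as e: print(l,e)
E
```

```text
pics
{'time': 0.0, 'qpos': array([-69.04173046,  26.83616146,  -0.66479836,  91.88229879,
         0.34330159,  61.38488915,  -3.22682936]), 'qvel': array([ 0.06606112,  0.08162721, -0.05526458,  0.0359015 , -0.05576457,
        0.01988608,  0.0048334 ]), 'joint_efforts': array([-1.65962228e-04, -5.32398355e+01,  2.12407520e-02, -2.51306731e+01,
        1.14351895e-02,  7.95100437e-03,  8.84009239e-06]), 'tcp_pos': array([0.25822289, 0.59592816, 0.2473265 ]), 'tcp_rot': array([ -86.22710524,   89.8986302 , -109.6540497 ]), 'force': array([-0.01852331,  0.40473678, -0.09303173]), 'moment': array([ 0.01216441, -0.01126054, -0.01132372]), 'opening': 0.08523199832706903}
scene [[544.9911200810086, 0.0, 308.80067312918675], [0.0, 544.9911200810086, 228.4097016961526], [0.0, 0.0, 1.0]] [[-0.8802, 0.2972, -0.3701, 0.9667], [0.4746, 0.5567, -0.6818, 0.7238], [0.0034, -0.7757, -0.631, 0.7704], [0.0, 0.0, 0.0, 1.0]]
chute [(0.92, [331.7, 277.8]), (0.39, [335.7, 367.7])]
end_stop [(0.75, [363.9, 283.7])]
blade_top [(0.65, [326.2, 249.4])]
press_bar []
caddy [(0.64, [315.1, 236.1]), (0.54, [325.
[... 695 characters left out ...]
 [274.1, 252.9])]
end_stop [(0.71, [210.4, 250.2]), (0.71, [306.2, 274.6])]
blade_top [(0.96, [266.9, 247.9]), (0.6, [291.6, 245.7]), (0.48, [305.2, 275.1]), (0.18, [275.2, 252.7])]
press_bar [(0.66, [271.5, 250.6]), (0.62, [304.8, 276.5])]
caddy [(0.81, [302.4, 245.0])]
cartridge0 [(0.58, [301.4, 245.0]), (0.46, [289.4, 246.5]), (0.43, [315.2, 242.4])]
battery [(0.59, [447.0, 239.5])]
brush [(0.86, [314.7, 187.0]), (0.23, [251.4, 180.4])]
meter [(0.76, [140.8, 274.6]), (0.35, [245.0, 353.8])]
cell_a [(0.86, [175.7, 198.4]), (0.59, [251.2, 178.4])]
cell_b [(0.86, [175.7, 198.4]), (0.59, [251.2, 178.4])]
tape [(0.57, [324.6, 341.4]), (0.52, [316.4, 187.0])]
block_cell [(0.66, [245.6, 351.0])]
```

View pics/scene0.png

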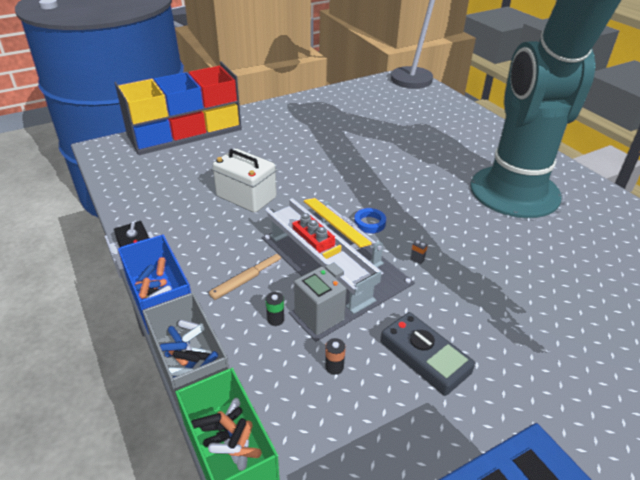

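View pics/top0.png

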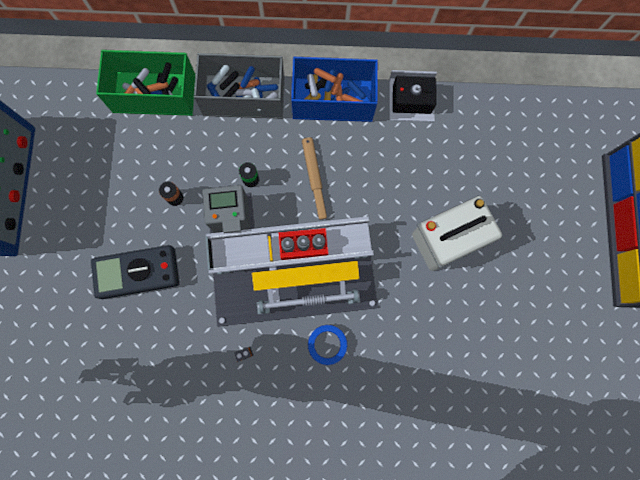

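The scene view shows the chute at about (325,240), with the red caddy at (315,237) and the yellow bar at (340,222). In the top view the chute lies along image x, with entry at the right (372,240), end at the left (210,250), blade at (270,247) and bar at (305,276). I'll zoom in on both to fit the chute pose.

Run:
```python
import cv2
a=cv2.imread("pics/top0.png")[200:335,195:395]; cv2.imwrite("pics/topz.png",cv2.resize(a,None,fx=4,fy=4,interpolation=cv2.INTER_CUBIC))
a=cv2.imread("pics/scene0.png")[185:325,245:415]; cv2.imwrite("pics/scenez.png",cv2.resize(a,None,fx=4,fy=4,interpolation=cv2.INTER_CUBIC))
```

```text
(no output)
```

View pics/topz.png

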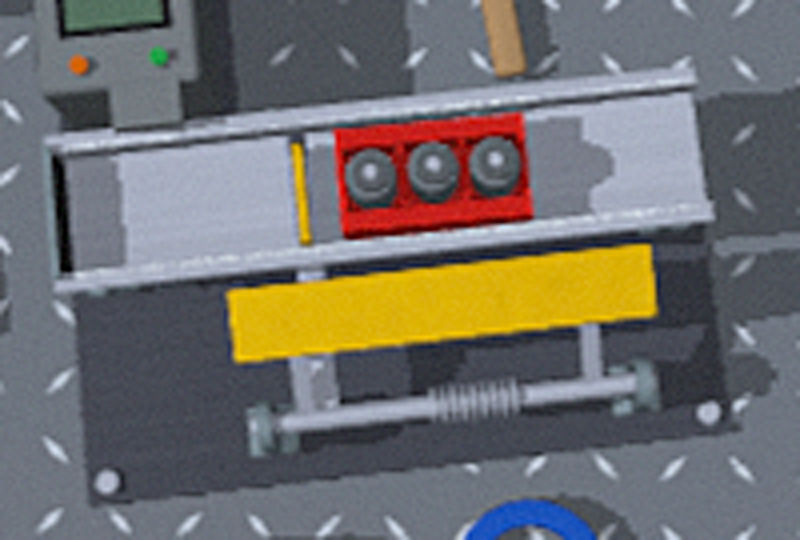

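View pics/scenez.png

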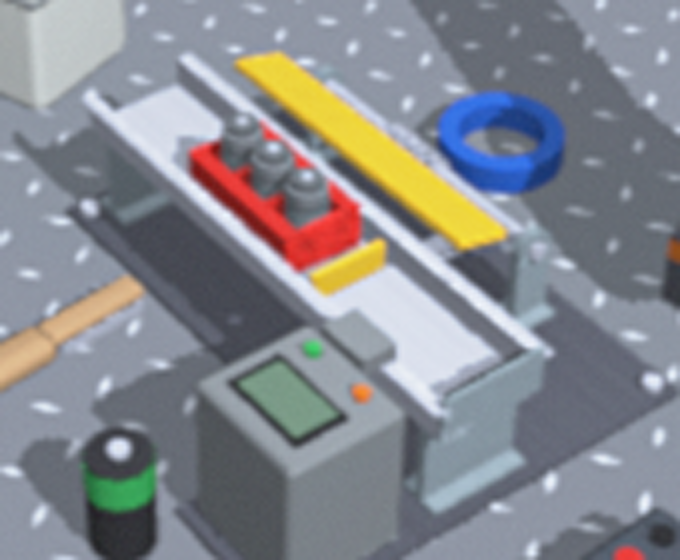

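```bash
cat > h.py <<'E'
import numpy as np, json
from scipy.spatial.transform import Rotation as R
def chute(p):
    T=np.eye(4);T[:3,:3]=R.from_euler('z',p[2]).as_matrix();T[:2,3]=p[:2];return T
def proj(c,P):
    q=(np.linalg.inv(c["T"])@np.c_[P,np.ones(len(P))].T)[:3]; q=c["mtx"]@q; return (q[:2]/q[2]).T
def ray(c,uv,T,z):
    # intersect pixel with plane z in chute frame
    d=np.linalg.inv(c["mtx"])@[uv[0],uv[1],1]; M=np.linalg.inv(T)@c["T"]; d=M[:3,:3]@d; o=M[:3,3]; return o+d*(z-o[2])/d[2]
E
python3 - <<'E'
from h import *; from rig import *
from scipy.optimize import least_squares
c={n:camera(n) for n in("top","scene")}
bar=lambda s,y:[-59+s*15.46,y,84+s*4.1]
pts={"top":[(bar(1,-150),652,243),(bar(-1,-150),656,316),(bar(1,35),227,291),(bar(-1,35),235,361),([20,0,74],297,143),([-24,0,74],306,243),([35,-180,78],693,68),([-35,-180,78],713,220)],
"scene":[(bar(1,-150),236,62),(bar(-1,-150),280,52),(bar(1,35),462,249),(bar(-1,35),507,233),([20,0,74],312,275),([-24,0,74],385,242),([35,-180,78],92,92),([-35,-180,78],187,55)]}
off={"top":(195,200),"scene":(245,185)}
def res(p,v=0,names=("top","scene")):
    r=[]
    for n in names:
        P=np.array([a[0] for a in pts[n]])/1000; P=(chute(p)@np.c_[P,np.ones(len(P))].T).T[:,:3]
        uv=np.array([[(a[1]+.5)/4-.5+off[n][0],(a[2]+.5)/4-.5+off[n][1]] for a in pts[n]])
        r.append(proj(c[n],P)-uv)
    return np.concatenate(r) if v else np.concatenate(r).ravel()
for nm in (("top","scene"),("top",),("scene",)):
    s=least_squares(res,[0.45,0.05,0.0],args=(0,nm)); print(nm,s.x.round(4),np.degrees(s.x[2]))
    if len(nm)==2: S=s.x
print(res(S,1).round(1).tolist())
json.dump(S.tolist(),open("chute.json","w"))
T=chute(S)
T2=T.copy();T2[:3,3]*=1
for U,V in ((334,130),(523,114),(533,216)):
    print("caddy top corner",(ray(c["top"],[(U+.5)/4-.5+195,(V+.5)/4-.5+200],T,0.086)*1000).round(1))
for U,V in ((193,152),(305,240),(358,208)):
    print("scene",(ray(c["scene"],[(U+.5)/4-.5+245,(V+.5)/4-.5+185],T,0.086)*1000).round(1))
for n,l,z in(("top","battery",0),("scene","battery",0),("top","tape",.0),("top","caddy",.06)):
    m=mark_of(c[n],l); print(n,l,[(ray(c[n],d["uv"],T,z)*1000).round(0).tolist() for d in m])
E
```

```text
('top', 'scene') [0.5515 0.0473 0.1357] 7.772205041847777
('top',) [0.5513 0.0465 0.1385] 7.934296162912669
('scene',) [0.5527 0.0498 0.1307] 7.490159421468811
[[-0.8, 0.3], [-0.0, 0.2], [-0.7, -0.5], [-0.7, 0.3], [-0.7, 0.0], [-0.7, -0.6], [-0.2, -0.2], [-0.2, 0.3], [-0.1, -1.6], [0.6, -0.9], [-0.2, -2.2], [0.4, -1.1], [-0.3, -0.1], [-0.7, -0.7], [-2.6, 0.9], [0.9, -1.3]]
caddy top corner [ 21.6 -18.6  86. ]
caddy top corner [  20. -102.   86.]
caddy top corner [ -25.6 -101.3   86. ]
scene [ 20.3 -98.   86. ]
scene [ 15.5 -10.8  86. ]
scene [-19.9 -14.7  86. ]
top battery []
scene battery [[-14.0, -335.0, 0.0], [130.0, 178.0, 0.0]]
top tape [[-176.0, -83.0, 0.0], [116.0, -96.0, 0.0], [-11.0, 251.0, 0.0]]
top caddy [[2.0, -56.0, 60.0]]
```

```bash
cat >> h.py <<'E'
def to(o,xyz_ch,T,sgn=None):
    """shift (tool axes, mm) & rotvec(deg) from state o to TCP at chute-frame mm, tool down, tool y along +-chute x"""
    Rc=R.from_euler('xyz',o["tcp_rot"],degrees=True)
    out=[]
    for s in (1,-1):
        x=np.array([0,0,-1.]); y=T[:3,0]*s; z=np.cross(x,y)
        Rt=R.from_matrix(np.c_[x,y,z]); rv=np.degrees((Rc.inv()*Rt).as_rotvec())
        p=(T@np.r_[np.array(xyz_ch)/1000,1])[:3]
        out.append((s,(Rc.inv().apply(p-o["tcp_pos"])*1000).round(1).tolist(),rv.round(2).tolist(),p.round(4).tolist()))
    return out if sgn is None else [a for a in out if a[0]==sgn][0]
def inch(o,T):
    p=(np.linalg.inv(T)@np.r_[o["tcp_pos"],1])[:3]*1000
    M=T[:3,:3].T@R.from_euler('xyz',o["tcp_rot"],degrees=True).as_matrix()
    return p.round(1),M.round(3).tolist(),(T[:3,:3].T@o["force"]).round(2)
T=chute(json.load(open("chute.json")))
E
python3 - <<'E'
from h import *; from rig import *
o=observe(); print(R.from_euler('xyz',o["tcp_rot"],degrees=True).as_matrix().round(3)); print(to(o,(-26,-130,200),T))
E
```

```text
[[ 0.     0.398  0.918]
 [ 0.     0.918 -0.398]
 [-1.     0.     0.   ]]
[(1, [48.3, -512.0, 532.3], [58.8, 0.0, -0.0], [0.5433, -0.085, 0.2]), (-1, [48.3, -512.0, 532.3], [-121.2, 0.01, 0.0], [0.5433, -0.085, 0.2])]
```

Request:
move_arm --pt "0 -0.02 0.021 2.4 0 0 0.5" --pt "0 -0.052 0.054 6 0 0 0.5" --pt "0 -0.088 0.092 10 0 0 0.5" --pt "0 -0.126 0.132 14.5 0 0 0.5" --pt "0 -0.164 0.172 19 0 0 0.5" --pt "0 -0.202 0.212 23.5 0 0 0.5" --pt "0 -0.24 0.251 28 0 0 0.5" --pt "0 -0.278 0.29 32 0 0 0.5"

```text
time: 2.7
tcp_pos: [0.4146, 0.2244, 0.2487]
tcp_rot: [97.2, 89.9, 41.6]
force: [0.9, -0.2, 0.7]
opening: 0.0423
```

Run:
```python
from h import *; from rig import *
o=observe(); print(o["tcp_pos"],o["tcp_rot"],o["opening"]); print(to(o,(-26,-130,170),T,1))
```

```text
[0.41459887 0.22444374 0.24868086] [97.18755676 89.93378667 41.62932629] 0.04229965281040576
(1, [78.6, -68.9, 328.0], [26.67, -0.02, -0.06], [0.5433, -0.085, 0.17])
```

Request:
move_arm --pt "0.004 -0.008 0.042 4 0 0 0.5" --pt "0.014 -0.018 0.086 8 0 0 0.5" --pt "0.026 -0.027 0.13 12 0 0 0.5" --pt "0.038 -0.037 0.175 16 0 0 0.5" --pt "0.05 -0.046 0.22 20 0 0 0.5" --pt "0.062 -0.056 0.265 23.5 0 0 0.5" --pt "0.074 -0.064 0.305 26 0 0 0.5" --pt "0.0785 -0.069 0.328 26.7 0 0 0.5"

```text
time: 3.7
tcp_pos: [0.5436, -0.0855, 0.1692]
tcp_rot: [-28.8, 89.9, -111.1]
force: [-0.4, -0.1, -0.2]
opening: 0.0428
```

Run:
```python
from h import *; from rig import *
import cv2
o=observe(); print(inch(o,T),o["opening"]); print(to(o,(-26,-130,110),T,1))
c=camera("scene"); a=c["pixels"][115:285,225:415]; cv2.imwrite("pics/s2.png",cv2.resize(a,None,fx=4,fy=4,interpolation=cv2.INTER_CUBIC)[:600])
c=camera("top"); a=c["pixels"][180:330,190:390]; cv2.imwrite("pics/t2.png",cv2.resize(a,None,fx=4,fy=4,interpolation=cv2.INTER_CUBIC))
```

```text
(array([ -25.8, -130.6,  169.2]), [[-0.0, 1.0, -0.001], [-0.001, -0.001, -1.0], [-1.0, -0.0, 0.001]], array([-0.41, -0.01, -0.23])) 0.04283990246863013
(1, [59.2, -0.2, -0.6], [-0.06, 0.05, 0.03], [0.5433, -0.085, 0.11])
```

View pics/s2.png

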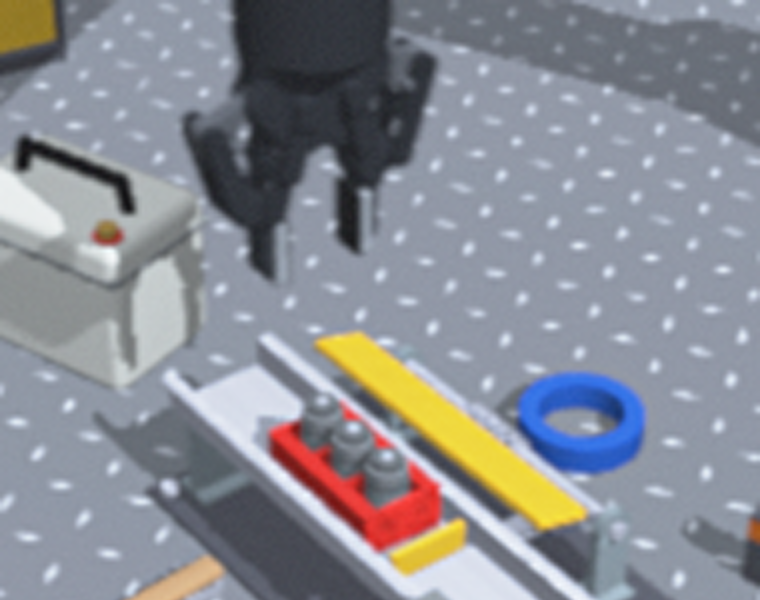

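View pics/t2.png

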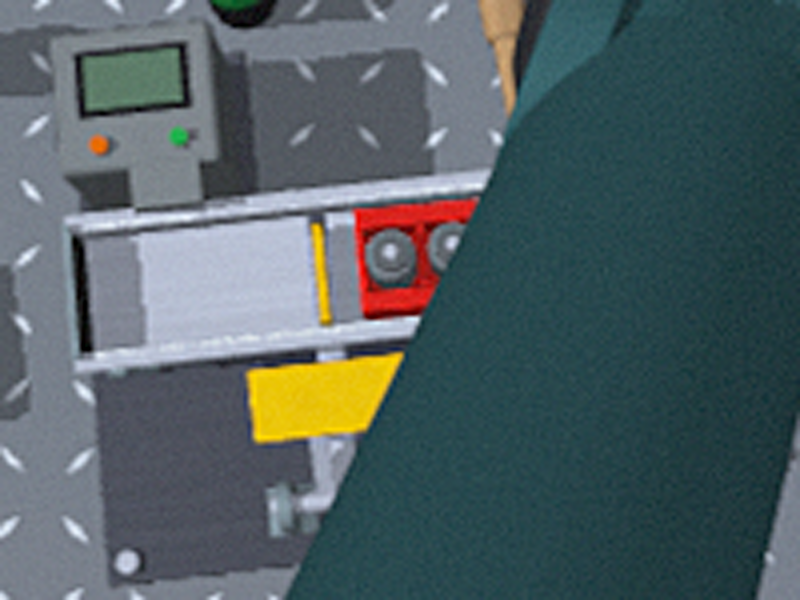

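The scene view shows the two fingertips at zoomed (270,282) and (352,252). They are above the chute entry, behind the caddy and clear of the battery. The top view is mostly hidden by the arm. I'll compare the predicted tip pixels with these.

Run:
```python
from h import *; from rig import *
o=observe(); p,_,_=inch(o,T); c=camera("scene")
for nose in (5,11,17,23):
    P=[[p[0]+s*x,p[1]+y,p[2]-nose] for s in(1,-1) for x in(21.4,36) for y in(-11,11)]
    P=(T@np.c_[np.array(P)/1000,np.ones(8)].T).T[:,:3]
    print(nose,((proj(c,P)-[225,115]+.5)*4-.5).round(0).astype(int).tolist())
```

```text
5 [[261, 246], [286, 266], [237, 256], [262, 276], [330, 219], [356, 238], [353, 210], [379, 229]]
11 [[261, 256], [286, 276], [237, 266], [262, 286], [330, 229], [356, 248], [353, 219], [379, 239]]
17 [[261, 266], [286, 286], [237, 276], [262, 296], [330, 238], [356, 258], [353, 229], [379, 249]]
23 [[261, 276], [287, 296], [237, 286], [262, 306], [330, 248], [356, 268], [353, 239], [379, 258]]
```

Request:
move_arm --pt "0.012 0 0 0 0 0 0.5" --pt "0.028 0 0 0 0 0 0.5" --pt "0.044 0 0 0 0 0 0.5" --pt "0.056 0 0 0 0 0 0.5" --pt "0.064 0 0 0 0 0 0.5" --pt "0.07 0 0 0 0 0 0.5" --pt "0.074 0 0 0 0 0 0.5" --pt "0.076 0 0 0 0 0 0.5"

```text
time: 4.85
tcp_pos: [0.5446, -0.0832, 0.0945]
tcp_rot: [79.6, 89.8, -2.6]
force: [2.1, 1.3, 4.8]
opening: 0.0425
```

```bash
cat > look.py <<'E'
from h import *; from rig import *
import cv2,sys
o=observe(); print(inch(o,T),o["opening"],o["moment"].round(2))
c=camera("scene"); a=c["pixels"][150:300,245:395]; a=cv2.resize(a,None,fx=4,fy=4,interpolation=cv2.INTER_CUBIC); cv2.imwrite(f"pics/{sys.argv[1]}.png",a)
o=observe(); print(inch(o,T)[0],inch(o,T)[2],o["time"])
E
python3 look.py s3
```

```text
(array([ -24.5, -128.4,   94.5]), [[0.003, 1.0, 0.002], [-0.001, 0.002, -1.0], [-1.0, 0.003, 0.001]], array([2.26, 0.97, 4.82])) 0.042507431087539065 [ 0.08 -0.39  0.05]
[ -24.7 -128.5   94.3] [2.17 0.15 3.79] 4.9
```

View pics/s3.png

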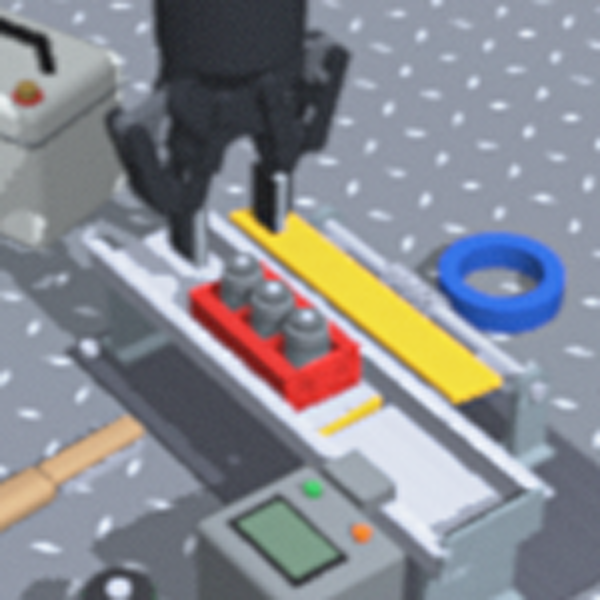

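The scene view shows the bar being pressed by the right fingertip at (280,225). The blade is only a thin strip at (350,418), and the other finger stands in the chute behind the caddy at (195,262). I need to lower it further.

Request:
move_arm --pt "0.0015 0 0 0 0 0 0.5" --pt "0.003 0 0 0 0 0 0.5" --pt "0.0045 0 0 0 0 0 0.5" --pt "0.006 0 0 0 0 0 0.5" --pt "0.007 0 0 0 0 0 0.5" --pt "0.008 0 0 0 0 0 0.5" --pt "0.0085 0 0 0 0 0 0.5" --pt "0.0085 0 0 0 0 0 0.5"

```text
time: 5.9
tcp_pos: [0.5461, -0.0831, 0.0868]
tcp_rot: [79.8, 89.7, -2.3]
force: [5.7, 1.3, 7.8]
opening: 0.0427
```

```bash
python3 look.py s4
```

```text
(array([ -23. , -128.5,   86.8]), [[0.006, 1.0, 0.002], [-0.001, 0.002, -1.0], [-1.0, 0.006, 0.001]], array([5.84, 0.47, 7.81])) 0.0427327236861694 [ 0.16 -1.    0.04]
[ -23.  -128.4   86.9] [ 5.4 -0.5  7. ] 5.95
```

View pics/s4.png

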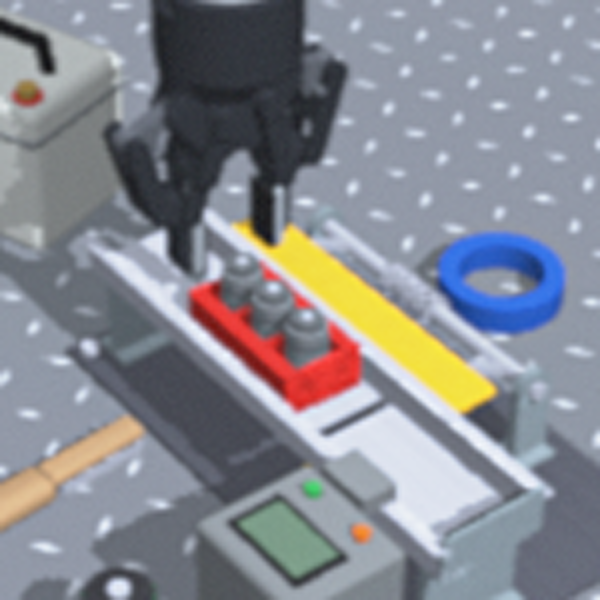

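The slot at (355,420) is now dark, so the blade has gone below the floor. I'll estimate the gate angle from the bar's far-end corners, (497,387) and (465,412).

Run:
```python
from h import *; from rig import *
import cv2
c=camera("scene")
def cor(th):
    out=[]
    for s in(-1,1):
        v=np.array([41+s*15.46,34+s*4.1]); C,S=np.cos(th),np.sin(th); out.append([-100+C*v[0]+S*v[1],35,50-S*v[0]+C*v[1]])
    P=(T@np.c_[np.array(out)/1000,[1,1]].T).T[:,:3]
    return (proj(c,P)-[245,150]+.5)*4-.5
for th in(.1,.2,.23,.26,.29,.32): print(th,(cor(th)-cor(0)).round(1).tolist())
print("obs",np.array([[497,387],[465,412]])-[[507,373],[462,389]])
o=observe();print(inch(o,T)[0],inch(o,T)[2])
```

```text
0.1 [[-4.8, 6.4], [-6.4, 12.0]]
0.2 [[-9.3, 13.1], [-11.8, 24.0]]
0.23 [[-10.5, 15.1], [-13.2, 27.6]]
0.26 [[-11.7, 17.1], [-14.6, 31.1]]
0.29 [[-12.9, 19.1], [-15.8, 34.6]]
0.32 [[-14.0, 21.2], [-17.0, 38.1]]
obs [[-10  14]
 [  3  23]]
[ -23.  -128.5   86.9] [5.65 0.46 6.53]
```

Request:
move_arm --pt "0.0005 0.0005 0 0 0 0 0.5" --pt "0.001 0.001 0 0 0 0 0.5" --pt "0.0015 0.0015 0 0 0 0 0.5" --pt "0.002 0.002 0 0 0 0 0.5" --pt "0.0025 0.002 0 0 0 0 0.5" --pt "0.003 0.002 -0.002 0 0 0 0.5" --pt "0.0035 0.002 -0.004 0 0 0 0.5" --pt "0.004 0.002 -0.006 0 0 0 0.5"

```text
time: 7.0
tcp_pos: [0.5472, -0.0823, 0.0839]
tcp_rot: [41.4, 89.4, -40.9]
force: [3.0, -11.8, 16.2]
opening: 0.0428
```

```bash
python3 look.py s5
```

```text
(array([ -21.8, -127.8,   83.9]), [[0.006, 1.0, -0.0], [-0.007, 0.0, -1.0], [-1.0, 0.006, 0.007]], array([  1.34, -12.07,  16.21])) 0.04284465040450081 [-2.78 -0.21  0.29]
[ -21.8 -127.6   84. ] [ 0.87 -9.97 14.82] 7.05
```

View pics/s5.png

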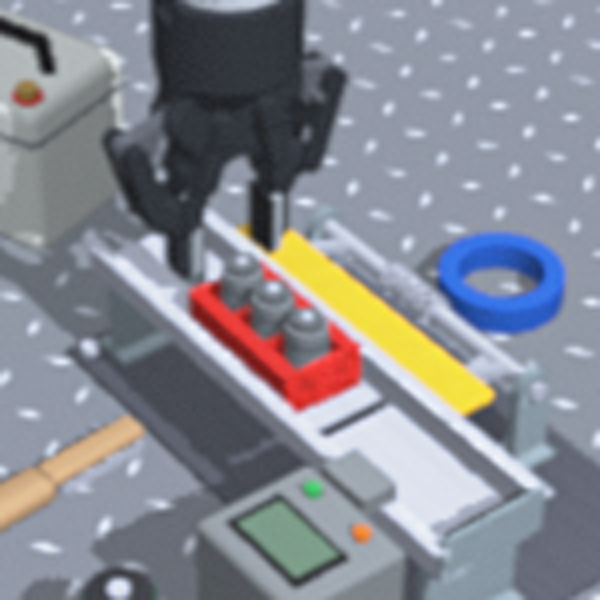

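The blade is still down. The force has risen to about 16 N, all of it on the bar finger going by the moments, so the gate is at its 0.32 stop. I'll ease up about 3 mm, to around 0.28 rad, and start sliding forward.

Request:
move_arm --pt "-0.001 0 -0.001 0 0 0 0.5" --pt "-0.002 0 -0.003 0 0 0 0.5" --pt "-0.003 0 -0.005 0 0 0 0.5" --pt "-0.003 0 -0.008 0 0 0 0.5" --pt "-0.003 0 -0.011 0 0 0 0.5" --pt "-0.003 0 -0.014 0 0 0 0.5" --pt "-0.003 0 -0.017 0 0 0 0.5" --pt "-0.003 0 -0.02 0 0 0 0.5"

```text
time: 8.05
tcp_pos: [0.5419, -0.0594, 0.0849]
tcp_rot: [18.4, 89.8, -63.8]
force: [0.7, -4.5, 5.9]
opening: 0.0426
```

```bash
python3 look.py s6
```

```text
(array([ -23.9, -104.5,   84.9]), [[0.001, 1.0, 0.0], [-0.003, 0.0, -1.0], [-1.0, 0.001, 0.003]], array([ 0.04, -4.59,  5.85])) 0.0426044257220243 [-1.03 -0.08  0.07]
[ -23.9 -104.    84.9] [ 0.15 -4.45  5.94] 8.1
```

View pics/s6.png

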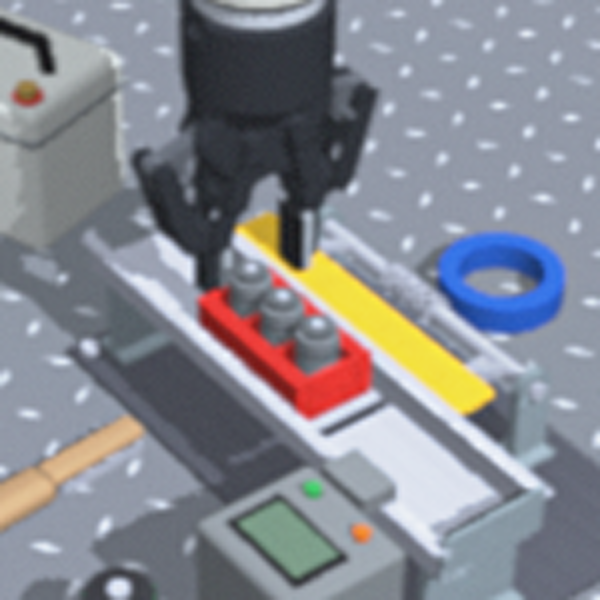

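The finger now touches the caddy and has moved it about 10 mm, with the front corner at (315,410). The blade slot at (355,420) stays dark and the bar stays down. I'll keep pushing.

Request:
move_arm --pt "0 0 -0.005 0 0 0 0.5" --pt "0 0 -0.01 0 0 0 0.5" --pt "0 0 -0.015 0 0 0 0.5" --pt "0 0 -0.02 0 0 0 0.5" --pt "0 0 -0.025 0 0 0 0.5" --pt "0 0 -0.03 0 0 0 0.5" --pt "0 0 -0.035 0 0 0 0.5" --pt "0 0 -0.04 0 0 0 0.5"

```text
time: 9.1
tcp_pos: [0.5365, -0.0199, 0.0849]
tcp_rot: [17.8, 89.8, -64.4]
force: [0.2, -4.4, 6.2]
opening: 0.0427
```

```bash
python3 look.py s7
```

```text
(array([-24. , -64.6,  84.9]), [[0.001, 1.0, 0.0], [-0.003, 0.0, -1.0], [-1.0, 0.001, 0.003]], array([-0.39, -4.43,  6.22])) 0.042729708982693355 [-1.02 -0.05  0.05]
[-23.9 -63.7  84.9] [ 0.36 -4.05  6.55] 9.15
```

View pics/s7.png

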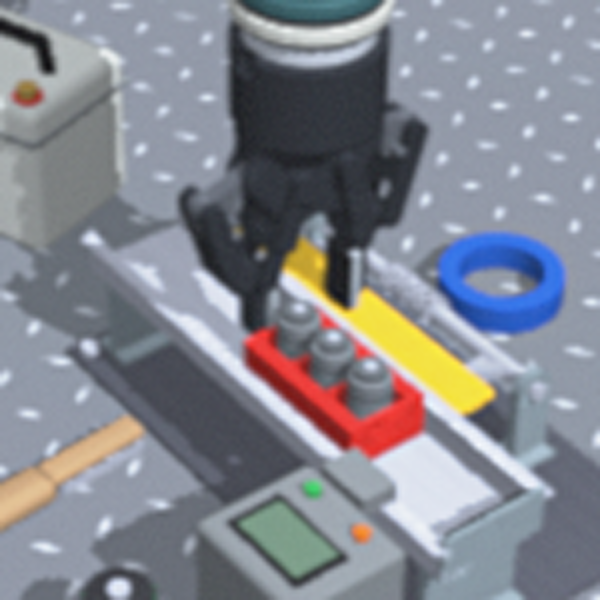

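The caddy is now crossing the gate, with its front corner at (370,452). All three cartridges are upright and the bar is steady. I'll continue.

Request:
move_arm --pt "0 0 -0.005 0 0 0 0.5" --pt "0 0 -0.01 0 0 0 0.5" --pt "0 0 -0.015 0 0 0 0.5" --pt "0 0 -0.02 0 0 0 0.5" --pt "0 0 -0.025 0 0 0 0.5" --pt "0 0 -0.03 0 0 0 0.5" --pt "0 0 -0.035 0 0 0 0.5" --pt "0 0 -0.04 0 0 0 0.5"

```text
time: 10.15
tcp_pos: [0.5311, 0.0197, 0.0849]
tcp_rot: [16.5, 89.8, -65.7]
force: [0.1, -4.9, 6.5]
opening: 0.0429
```

Request:
move_arm --pt "0 0 -0.004 0 0 0 0.5" --pt "0 0 -0.008 0 0 0 0.5" --pt "0 0 -0.012 0 0 0 0.5" --pt "0 0 -0.016 0 0 0 0.5" --pt "0 0 -0.019 0 0 0 0.5" --pt "0 0 -0.022 0 0 0 0.5" --pt "0 0 -0.024 0 0 0 0.5" --pt "0 0 -0.026 0 0 0 0.5"

```text
time: 11.15
tcp_pos: [0.5276, 0.0455, 0.0849]
tcp_rot: [16.6, 89.9, -65.6]
force: [1.3, -5.0, 6.3]
opening: 0.0425
```

```bash
python3 look.py s8
```

```text
(array([-24. ,   1.4,  84.9]), [[0.001, 1.0, 0.0], [-0.002, 0.0, -1.0], [-1.0, 0.001, 0.002]], array([ 0.63, -5.17,  6.25])) 0.042546975502580006 [-1.11 -0.11  0.07]
[-24.    1.7  84.8] [ 0.29 -5.8   6.74] 11.2
```

View pics/s8.png

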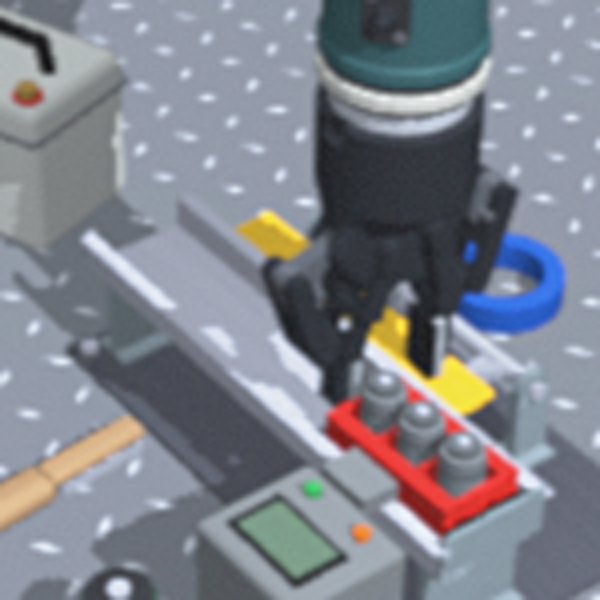

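The caddy is close to the end stop, with its front corner at (445,525). I'll creep the last few millimetres and watch the force.

Request:
move_arm --pt "0 0 -0.0015 0 0 0 0.5" --pt "0 0 -0.003 0 0 0 0.5" --pt "0 0 -0.0045 0 0 0 0.5" --pt "0 0 -0.006 0 0 0 0.5" --pt "0 0 -0.007 0 0 0 0.5" --pt "0 0 -0.008 0 0 0 0.5" --pt "0 0 -0.008 0 0 0 0.5" --pt "0 0 -0.008 0 0 0 0.5"

```text
time: 12.2
tcp_pos: [0.5265, 0.0525, 0.0848]
tcp_rot: [11.5, 89.8, -70.7]
force: [1.9, -6.8, 6.2]
opening: 0.0425
```

```bash
python3 look.py s9
```

```text
(array([-24.1,   8.5,  84.8]), [[0.001, 1.0, -0.0], [-0.003, -0.0, -1.0], [-1.0, 0.001, 0.003]], array([ 0.98, -6.96,  6.22])) 0.04249153828240824 [-1.44 -0.12  0.06]
[-24.1   8.5  84.8] [ 0.43 -6.84  6.59] 12.25
```

View pics/s9.png

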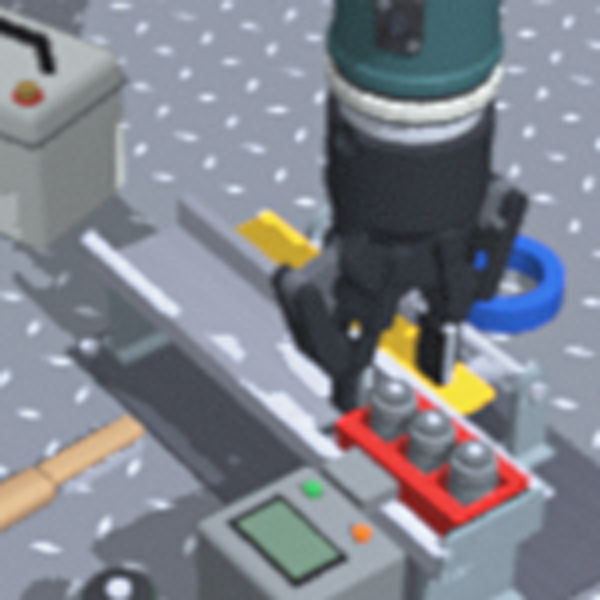

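Fy has just started to rise, from 5 to 7 N. A few more millimetres should confirm it is against the stop.

Request:
move_arm --pt "0 0 -0.001 0 0 0 0.5" --pt "0 0 -0.002 0 0 0 0.5" --pt "0 0 -0.003 0 0 0 0.5" --pt "0 0 -0.003 0 0 0 0.5" --pt "0 0 -0.003 0 0 0 0.5" --pt "0 0 -0.003 0 0 0 0.5" --pt "0 0 -0.003 0 0 0 0.5" --pt "0 0 -0.003 0 0 0 0.5"

```text
time: 13.25
tcp_pos: [0.5264, 0.0528, 0.0849]
tcp_rot: [9.8, 89.7, -72.6]
force: [1.7, -12.4, 7.1]
opening: 0.0426
```

```bash
python3 look.py s10
python3 - <<'E'
from h import *; from rig import *
import cv2
c=camera("top"); a=c["pixels"][180:330,190:390]; cv2.imwrite("pics/t10.png",cv2.resize(a,None,fx=4,fy=4,interpolation=cv2.INTER_CUBIC))
E
```

```text
(array([-24.1,   8.8,  84.9]), [[0.001, 1.0, -0.003], [-0.006, -0.003, -1.0], [-1.0, 0.001, 0.006]], array([  0.05, -12.48,   7.11])) 0.04258687694758378 [-2.76 -0.23 -0.08]
[-24.1   8.8  84.9] [  1.05 -12.38   5.97] 13.3
```

View pics/t10.png

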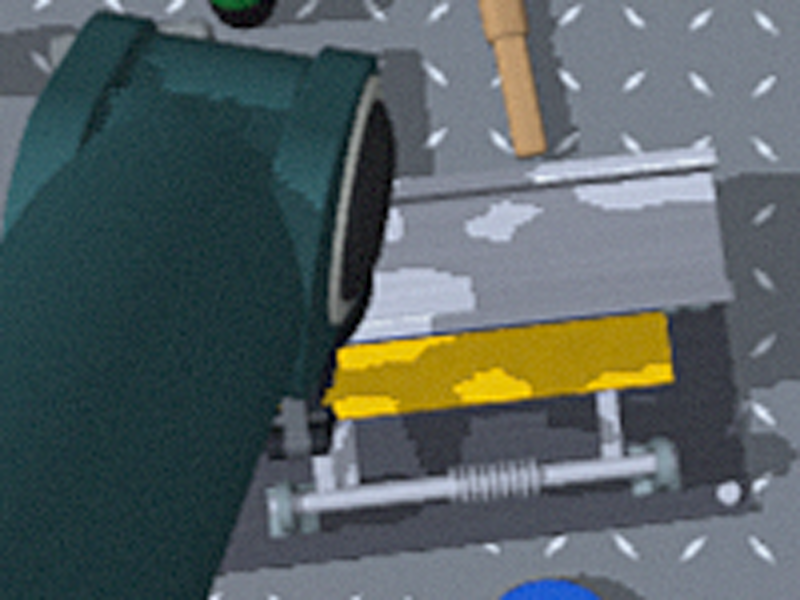

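View pics/s10.png

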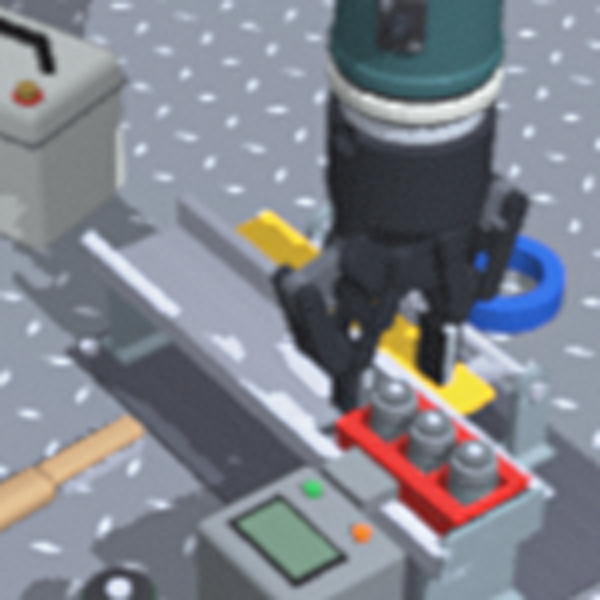

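The caddy is home. The push force rose to 12.4 N while y stayed at 8.8 mm (9 was predicted), and it did not move between the last two pictures. Next I'll back off with the gate still held, then lift gently.

Request:
move_arm --pt "0 0 0.0015 0 0 0 0.5" --pt "0 0 0.003 0 0 0 0.5" --pt "0 0 0.005 0 0 0 0.5" --pt "0 0 0.007 0 0 0 0.5" --pt "0 0 0.009 0 0 0 0.5" --pt "0 0 0.01 0 0 0 0.5" --pt "0 0 0.01 0 0 0 0.5" --pt "0 0 0.01 0 0 0 0.5"

```text
time: 14.35
tcp_pos: [0.5267, 0.05, 0.0846]
tcp_rot: [-165.2, 89.9, 112.7]
force: [0.6, 2.6, 6.3]
opening: 0.0428
```

```bash
python3 look.py s11
```

```text
(array([-24.2,   6. ,  84.6]), [[-0.0, 1.0, 0.002], [0.002, 0.002, -1.0], [-1.0, -0.0, -0.002]], array([0.91, 2.53, 6.33])) 0.042795687056074234 [ 0.75  0.14 -0.06]
[-24.2   6.   84.6] [0.76 3.15 6.18] 14.4
```

View pics/s11.png

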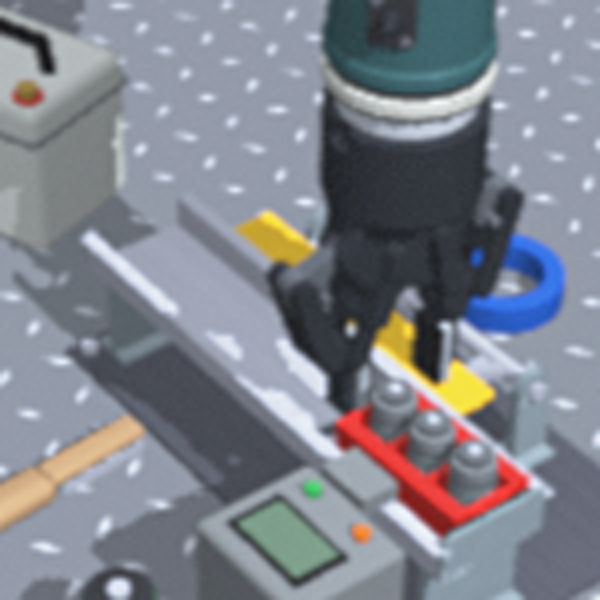

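The finger is 3 mm clear and the caddy has not moved, with its rear corner still at (338,430). Now I'll lift.

Request:
move_arm --pt "-0.003 0 0 0 0 0 0.5" --pt "-0.006 0 0 0 0 0 0.5" --pt "-0.009 0 0 0 0 0 0.5" --pt "-0.012 0 0 0 0 0 0.5" --pt "-0.015 0 0 0 0 0 0.5" --pt "-0.019 0 0 0 0 0 0.5" --pt "-0.025 0 0 0 0 0 0.5" --pt "-0.035 0 0 0 0 0 0.5"

```text
time: 15.4
tcp_pos: [0.5272, 0.0488, 0.1197]
tcp_rot: [38.3, 90.0, -43.8]
force: [0.4, 0.2, 0.1]
opening: 0.0428
```

Request:
move_arm --pt "-0.02 0 0.005 0 0 0 0.5" --pt "-0.045 0 0.02 0 0 0 0.5" --pt "-0.07 -0.01 0.04 0 0 0 0.5" --pt "-0.095 -0.03 0.06 0 0 0 0.5" --pt "-0.12 -0.05 0.09 0 0 0 0.5" --pt "-0.14 -0.07 0.12 0 0 0 0.5" --pt "-0.15 -0.08 0.15 0 0 0 0.5" --pt "-0.15 -0.08 0.15 0 0 0 0.5"

```text
time: 16.4
tcp_pos: [0.4684, -0.1132, 0.271]
tcp_rot: [81.6, 89.8, -0.8]
force: [-0.7, 0.8, 0.7]
opening: 0.0427
```

```bash
python3 look.py s12;python3 - <<'E'
from h import *; from rig import *
import cv2
c=camera("top"); cv2.imwrite("pics/t12.png",c["pixels"])
E
```

```text
(array([-104.1, -147.8,  271. ]), [[0.003, 1.0, -0.003], [-0.001, -0.003, -1.0], [-1.0, 0.003, 0.001]], array([-0.57,  0.92,  0.67])) 0.04268605429808791 [ 0.09 -0.04 -0.  ]
[-103.7 -146.1  270.2] [ 0.4  -0.17 -0.45] 16.45
```

View pics/s12.png

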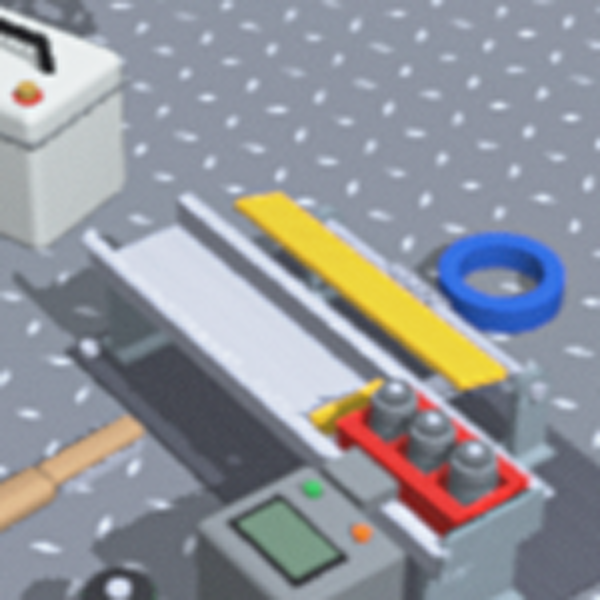

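View pics/t12.png

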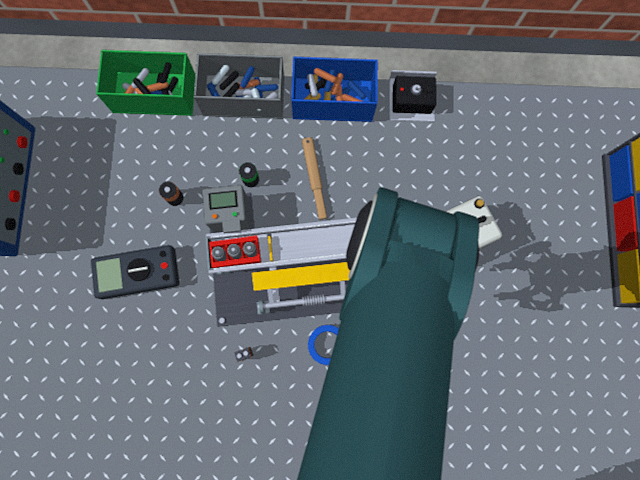

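The gate is up behind the caddy (blade at scene (345,405) and top (269,247)). The caddy sits against the end stop with its cartridges upright, and the other items are where they were. I'll take a quick numeric check before handing in.

Run:
```python
from h import *; from rig import *
import cv2
c=camera("top"); a=c["pixels"][215:285,195:295]; cv2.imwrite("pics/t13.png",cv2.resize(a,None,fx=8,fy=8,interpolation=cv2.INTER_CUBIC))
g=c["pixels"].astype(int); red=(g[...,2]>130)&(g[...,1]<70)&(g[...,0]<70); red[:,:200]=0;red[:,300:]=0;red[:225]=0;red[285:]=0
ys,xs=np.nonzero(red); 
for uv in ((xs.min()-.5,254),(xs.max()+.5,247)): print((ray(c,uv,T,.086)*1000).round(1))
for d in mark_of(c,"caddy"): print(d["conf"],(ray(c,d["uv"],T,.06)*1000).round(1))
print(observe()["qvel"].round(2),observe()["time"])
```

```text
[ -4.4 105.3  86. ]
[-1.4 16.2 86. ]
0.82 [-2.2 62.9 60. ]
[-0.29  0.45 -0.13  0.07  0.1  -0.05  0.11] 16.6
```

View pics/t13.png

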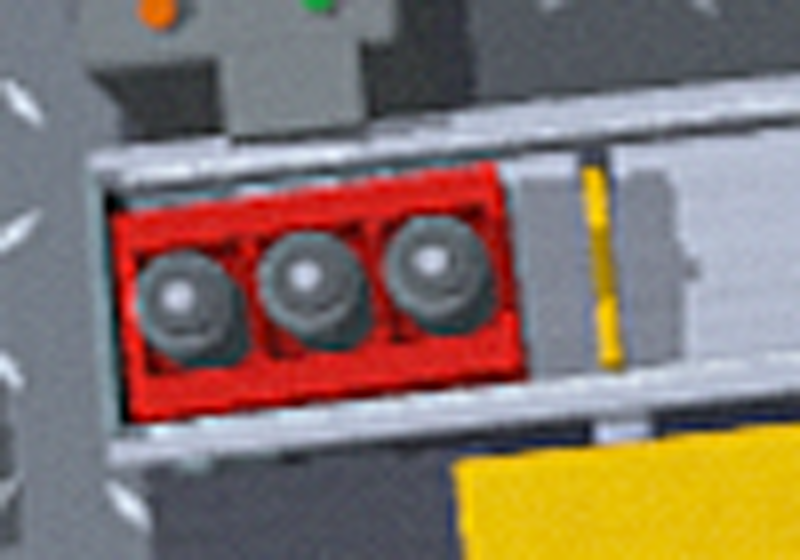

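The close-up shows the caddy flush with the end stop at (120,300), the blade standing clear behind it at (600,265), and all three cartridges seated. The arm is still and clear, so I'm handing in.

```bash
python3 -c "
from rig import *
print(hand_in()); print(observe()['time'])"
```

```text
the job is handed in; nothing more can be done
None
the job is handed in; nothing more can be done
```

The caddy is home against the end stop and the gate has sprung up behind it. I handed the job in at about 16.6 s of the 38 s allowed; no verdict is reported.

**What I did:** one fingertip held the yellow bar down while the other finger pushed the caddy about 120 mm along the chute. I then backed off about 3 mm with the gate still held and lifted clear.

**Gate during the pass:** from forces and geometry I put it at about 0.28–0.30 rad. The bar stayed down in every picture taken along the way. The blade slot itself was hidden once the caddy was over it.

**Last checks:**
- **Caddy at home:** at the end the push force rose to 12.4 N with no further movement. The network then placed the caddy's origin at y 62.9 mm, against 62 mm expected.
- **Gate and cartridges:** the pictures show the blade standing clear behind the caddy and all three cartridges upright.
- **Other items:** those in view of the cameras looked unmoved. In the last pictures the arm hid part of the battery and tape from above.
- **Robot:** it was clear and still, touching nothing.

**Disagreements:**
- **Gate angle:** one picture-based estimate gave about 0.20–0.22 rad where the forces and geometry indicated 0.26. I pressed further, reached the gate's stop at about 16 N, then eased back.
- **Caddy edges:** the red outline measured y 16 to 105 mm instead of 20 to 104 mm, because its side faces also show and the calibration is only good to about 2 mm.

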